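# Check the canvas trolley's brake lever

### The arm

A 6-joint arm with a two-finger parallel gripper is mounted at the origin on the work surface. World frame = base frame: x ahead of the robot, y to its left, z up, the work surface at z = 0. Lengths are in m, angles in rad, forces in N, time in s.
With the tool pointing down it reaches from about 0.35 to 0.775 m from the base axis. Payload 5.5 kg.
Tool frame: the origin (TCP) lies midway between the tips of the shut fingers; the grasp point (between the pads) lies 19 mm behind it; z points along the fingers, x is the direction in which the jaws open and shut, and the axes are right-handed (so a half turn about z gives the same grasp; the last joint's range is limited). The gripper opens to 85 mm and grips with 20 to 120 N. Pads are 22 mm wide; open, the fingers measure 114 mm over their backs; the gripper's body (76 mm by 85 mm) begins 54 mm behind the grasp point. The pads swing forward as they close: fully open they stand 13 mm farther back than shut.
Start: joints at [-1.337, 0.313, 0.046, 1.304, 0, 1.431], TCP at [0.21, -0.535, 0.231] pointing down, gripper open.
Joint ranges: [-2.76, 2.76], [-0.86, 1.69], [-1.03, 1.26], [-2.2, 2.34], [-1.47, 1.5], [-3.14, 3.14]. Speed limits (rad/s): [2.57, 2.57, 3.14, 3.14, 3.14, 3.14].

### API

Orientations are given as a unit quaternion [w, x, y, z].
In Python, from workcell import env gives the robot as it stands.
- The arm moves only by the tool servo_tool, never from a script. Its argument "targets" is a list of rows, each an object with "xyz": the shift along the tool's x, y, z in m, a list of three; "twist": the turn, a rotation vector about the tool's x, y, z in rad, a list of three; "jaw": the opening, from 0 (shut) to 1 (fully open). A call has 1 to 12 rows; each row is the pose to reach, as a shift and turn from the pose commanded when the call began, along the tool's axes at that moment; what a row does not reach only later rows make up. A row lasts 1/12 s, in which the tool goes at most 41.7 mm and 7.16 degrees, less where a joint would pass 70% of its speed; a pose out of reach is approached as far as the arm can. A call with a gripper value outside its range is refused whole. The fingers move at their own pace and stop on an object; "squeeze" is the grip in N (left out, the last holds). Time passes only in rows, so rows that repeat a pose let the fingers close. It gives the time, the measured TCP pose, the force and the opening at its end, in the units of the state.
- env.get_state(): the state, without advancing time (a new reading comes with each control period).
- env.read_camera(name): name is "scene" or "top"; returns a dict with "color" (480x640x3 uint8, red, green, blue), "depth" (480x640 float32, m along the optical axis (not along the pixel's ray), 0 where there is no reading), "fx", "fy", "cx", "cy" (pixels), "eye" and "attitude" of the camera in the world. Camera axes: x right, y down, z forward; pixel columns grow to the right and rows downward; lengths in m; the calibration is good to about 2 mm. A picture is of the moment at which its call begins.
- env.hand_in(): hands the job in, once; it reports no verdict.
The state is a dict: "clock": time; "joint_pos": joint angles; "qvel": joint speeds; "tau": joint torques, N m; "tcp_pos": TCP position; "orientation": TCP orientation; "wrist_force": force on the tool from outside, world axes, zero at the start; "ft_torque": the same for the moment, N m; "finger_gap": finger opening in m.
Only numpy, scipy, OpenCV 4.12 (cv2) and the standard library are available. Lean on these libraries where they do the work, as an engineer would, in place of code of your own. Each camera call takes 0.05 s, during which the arm holds its last target. There are 200 camera calls.

### The job

The push handle of the studio's canvas trolley stands on the bench with two hand levers on its bar. Check the brake, which is the longer lever: with shut fingers, press its outer side in towards the bar until it comes up firm against its stop, short of the bar, hold it there for two seconds without forcing it, then ease it back out under the fingers (do not let it fly back) and come clear. Nothing is gripped: touch only the outer side of the long lever, and leave the bar, the short lever, the tubs and the tools as they are.

Things in the scene. Friction and masses are not known exactly. Their poses are not given: they have to be found in the camera images.
- push_handle: The trolley's push handle, fixed to the bench: a level steel tube 32 mm in diameter, 600 mm long, its axis 140 mm above the bench, on posts 285 mm either side of its middle. Origin on the bench below the bar's middle; y runs along the bar, x points level across it from the lever side to the far side (away from the robot), z up.
- brake_mount: Aluminium clamp (40 mm high) carrying the long lever. Origin on the bar's axis; axes as push_handle's; clamp centre 70 mm from the origin towards -y. From the pivot the lever runs 150 mm towards +y, splayed 20 degrees outwards (-x) at rest. Blade 8 mm thick plus 7 mm black rubber liner on the inner side, facing the bar, not to be touched. Its place and the short lever's may be exchanged.
- brake_pivot (a point): The long lever's upright hinge pin, 45 mm in front (-x) of the bar's axis and at its height; axes as the mount's.
- brake_press (a point): Point on the long lever's outer face at mid height of the 22 mm high blade, 120 mm along the blade from the hinge pin (the face lies 8 mm outside the line through the pin), 30 mm short of the far end; moves with the lever. Pressed square to the face along the mount's +x turned (0.349 - joint value) rad counter-clockwise seen from above.
- brake_lever (a joint): Angle of the long lever, rad: 0 at rest, grows as it is pressed towards the bar, firm stop at 0.32 (the press point has moved about 38 mm; some 25 mm are left to the bar). Turns about the upright pin, clockwise seen from above when pressed. A spring returns it: about 3 N at the press point to start it, 7 N just before the stop.
- short_lever (a joint): Angle of the short lever (85 mm long, otherwise alike, and sprung alike): 0 at rest, grows as it is pressed; to be left alone.
- short_mount: Clamp that carries the short lever; origin on the bar's axis, axes as brake_mount's.
- tub_low: lidded blue paint tub, 90 mm across, 55 mm high, standing loose in front of the bar; origin at the centre of its underside
- tub_mid: lidded yellow paint tub, 80 mm across, 65 mm high, standing loose underneath the bar; origin at the centre of its underside
- tub_far: lidded orange paint tub, 90 mm across, 75 mm high, beyond the bar; origin at the centre of its underside
- spanner: 150 mm steel spanner lying loose
- paintbrush: 200 mm paintbrush lying loose
- brush_tin: open steel tin, 76 mm across, 95 mm high, with brush handles standing in it up to 155 mm; beyond the bar; origin at the centre of its underside
- tape_roll: roll of paper tape lying flat, 90 mm across, 25 mm high, beyond the bar

How it is judged:
On the way:
1. the fingers hold the long lever against its stop for a second (within 0.03 rad of the stop) (value of joint brake_lever above 0.29 rad and contact force between the fingers and brake_mount above 2 N), for 1 s.
At the end, for the whole second after the job is handed in: After having been held at its stop, the long lever is back at rest (within 0.04 rad), still, and the short lever is at rest (value of joint each of brake_lever, short_lever below 0.04 rad and velocity of joint brake_lever between -0.05 and 0.05 rad/s); the robot touches nothing.
It fails at once if the long lever is forced (more than 35 N) (contact force between anything else and brake_mount above 35 N).
It fails at once if the long lever flies back (faster than 2 rad/s) (velocity of joint brake_lever below -2 rad/s).
It fails at once if the inner side of the long lever is touched (gripped or hooked) (contact force between anything else and brake_lever_c3 above 1 N).
It fails at once if the short lever is moved by more than 0.06 rad, or the robot touches the bar or its posts (more than 2 N) (value of joint short_lever above 0.06 rad or contact force between any of the fingers, the arm and push_handle above 2 N).
It fails at once if a tub, tin, tape or tool is moved by more than 15 mm or lifted (distance of any of tub_low, tub_mid, tub_far, spanner, paintbrush, brush_tin, tape_roll from where it was at the start of the episode above 0.015 m).
It also fails if it takes over 45 s, if anything falls off the work surface, if the arm or the gripper's body presses on something with over 40 N, if the wrist force passes 120 N, or if a joint passes its speed limit or range.

## Working session

There is one attempt and no reset: what is moved stays moved. The work goes in short steps, Python scripts to look and compute and a tool call to move; the robot and the scene stay as the last step left them, time stands still between calls to the robot, and variables do not carry over. Pictures are saved under pics/ and viewed, about 8 in all and at most 12, crops included, and the job is handed in when it is done.

Besides the shell and the picture viewer there is one more tool, called after "Emit:" by a JSON object that holds its "fn" and its "kwargs". servo_tool: Moves the arm, as the interface text tells. Its arguments: {"type":"object","properties":{"targets":{"type":"array","items":{"type":"object","properties":{"xyz":{"type":"array","items":{"type":"number"}},"twist":{"type":"array","items":{"type":"number"}},"jaw":{"type":"number"}}}},"squeeze":{"type":"number"}},"required":["targets"]}

```bash
mkdir -p pics; python3 - <<'E'
from workcell import env
import cv2,numpy as np
s=env.get_state();print({k:np.round(v,3).tolist() for k,v in s.items()})
for n in("scene","top"):
    c=env.read_camera(n);np.savez(f"pics/{n}0.npz",**c)
    cv2.imwrite(f"pics/{n}0.png",c["color"][:,:,::-1]);print(n,c["fx"],c["fy"],c["cx"],c["cy"],c["eye"],c["attitude"])
E
```

```text
{'clock': 0.0, 'joint_pos': [-1.337, 0.314, 0.045, 1.304, 0.0, 1.431], 'qvel': [-0.001, 0.001, 0.001, 0.002, -0.001, -0.001], 'tau': [-0.0, -48.063, 29.853, 0.019, -0.0, 0.0], 'tcp_pos': [0.21, -0.535, 0.23], 'orientation': [-0.001, 0.826, -0.563, -0.001], 'wrist_force': [-0.201, 0.331, -0.068], 'ft_torque': [0.054, -0.018, 0.014], 'finger_gap': 0.086}
scene 607.0024177262272 607.0024177262272 317.8048960746979 242.57513480484894 [ 1.05764896 -0.45699566  1.22584051] [-0.23964536  0.88757885  0.378011   -0.10900266]
top 493.19420306241125 493.19420306241125 325.751417838141 234.21266295370842 [ 0.47861766 -0.01899367  1.23767102] [-0.03142956  0.71606793 -0.69719044  0.01357924]
```

View pics/top0.png

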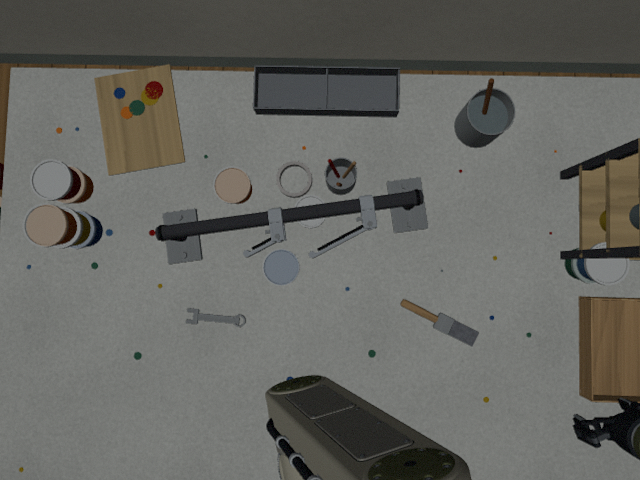

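View pics/scene0.png

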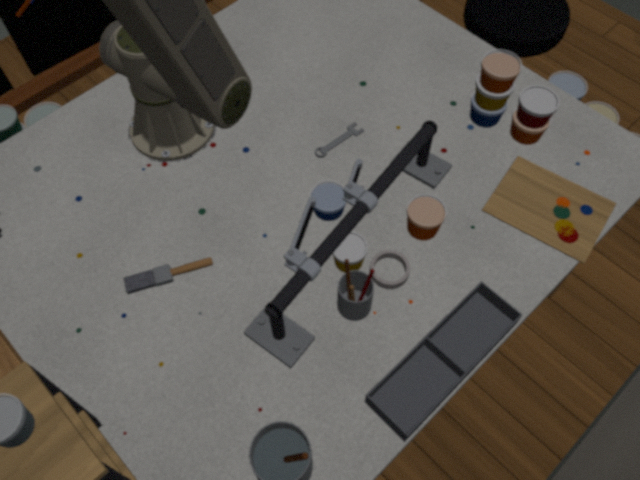

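Top view: the bar runs from (163,233) to (417,198). The long lever's clamp is at (367,212) and its tip at (312,255). The short lever is at (276,222)–(247,253), with the blue tub at (281,266) near the long lever's tip.

```bash
cat > h.py <<'E'
import numpy as np,cv2
from scipy.spatial.transform import Rotation as R
def rot(q): return R.from_quat(np.r_[q[1:],q[0]]).as_matrix()
def cloud(c):
    v,u=np.mgrid[:480,:640]; d=c["depth"]
    p=np.dstack([(u-c["cx"])/c["fx"]*d,(v-c["cy"])/c["fy"]*d,d])
    return p@rot(c["attitude"]).T+c["eye"]
def ray(c,u,v,z):
    r=rot(c["attitude"])@np.array([(u-c["cx"])/c["fx"],(v-c["cy"])/c["fy"],1]); return c["eye"]+r*(z-c["eye"][2])/r[2]
E
python3 - <<'E'
from h import *
c=dict(np.load("pics/top0.npz"));P=cloud(c)
b=c["color"].astype(int).sum(2)
m=(b<190);m[:185]=0;m[245:]=0;m[:,:205]=0;m[:,385:]=0
k=m&(P[...,2]>.13)&(P[...,2]<.175)
v,u=np.nonzero(k);print(k.sum(),np.median(P[k][:,2]))
W=np.array([ray(c,a,d,.14)for a,d in zip(u,v)])
vx,vy,x0,y0=cv2.fitLine(W[:,:2].astype(np.float32),cv2.DIST_HUBER,0,.01,.01).ravel();print("bar",vx,vy,x0,y0,np.degrees(np.arctan2(vy,vx)))
for px in((160,233.5),(421,197.5)):print("end",ray(c,*px,.14))
yv=np.array([vx,vy])*np.sign(vy); xv=np.array([yv[1],-yv[0]])
# high points in front of the bar
k=(P[...,2]>.12)&(P[...,2]<.17)
Q=P[...,:2]-[x0,y0]; X=Q@xv;Y=Q@yv
for lo in np.arange(-.17,.14,.01):
    s=k&(Y>lo)&(Y<lo+.01)&(X<-.02)&(X>-.16)
    if s.sum()>2:
        print(round(lo+.005,3),s.sum(),np.round([X[s].min(),X[s].max(),np.median(P[...,2][s])],3))
i=c["color"][185:275,230:390,::-1];cv2.imwrite("pics/crop.png",cv2.resize(i,None,fx=5,fy=5,interpolation=cv2.INTER_CUBIC))
E
```

```text
2216 0.15273517028889683
bar 0.16036263 -0.98705816 0.58218896 0.1484293 -80.77205
end [0.54016796 0.38259316 0.14      ]
end [ 0.63578658 -0.20053643  0.14      ]
-0.165 33 [-0.08  -0.063  0.15 ]
-0.155 34 [-0.083 -0.066  0.151]
-0.145 33 [-0.087 -0.069  0.15 ]
-0.135 35 [-0.091 -0.074  0.149]
-0.125 33 [-0.095 -0.078  0.149]
-0.115 35 [-0.098 -0.081  0.15 ]
-0.105 23 [-0.101 -0.084  0.15 ]
-0.095 29 [-0.104 -0.089  0.15 ]
-0.085 5 [-0.099 -0.09   0.149]
-0.035 103 [-0.057 -0.02   0.159]
-0.025 85 [-0.059 -0.02   0.161]
-0.015 84 [-0.06  -0.02   0.159]
-0.005 51 [-0.065 -0.026  0.149]
0.005 40 [-0.068 -0.028  0.149]
0.015 35 [-0.071 -0.054  0.149]
0.025 36 [-0.075 -0.057  0.149]
0.035 29 [-0.079 -0.062  0.149]
0.045 31 [-0.081 -0.067  0.149]
0.055 18 [-0.082 -0.067  0.15 ]
```

View pics/crop.png

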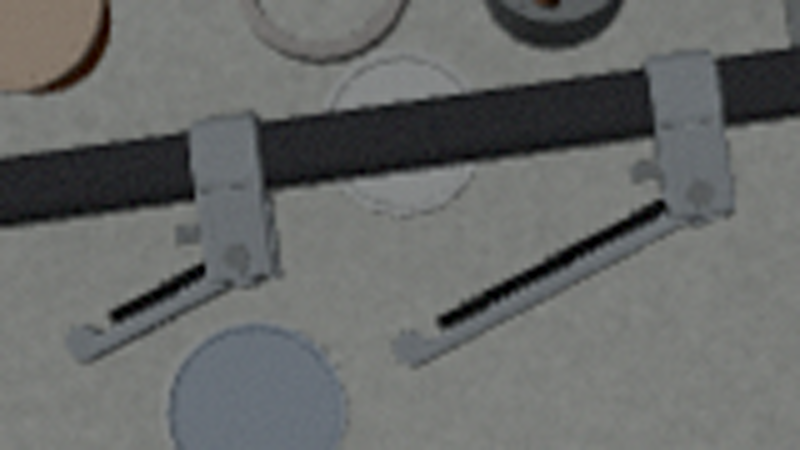

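The long lever is on the robot's right (-y) clamp and its press point is at about (0.506, 0.018, 0.14). I'll move to a standoff in front of its outer face with the fingers shut. The tool's -y side will do the pressing.

Emit:
{"fn": "servo_tool", "kwargs": {"targets": [{"xyz":[-0.008,-0.009,0],"jaw":0},{"xyz":[-0.025,-0.027,0],"jaw":0},{"xyz":[-0.043,-0.047,0],"jaw":0},{"xyz":[-0.062,-0.067,0],"jaw":0},{"xyz":[-0.081,-0.088,0],"jaw":0},{"xyz":[-0.1,-0.109,0],"jaw":0},{"xyz":[-0.119,-0.13,0],"jaw":0},{"xyz":[-0.138,-0.151,0],"jaw":0},{"xyz":[-0.157,-0.171,0],"jaw":0},{"xyz":[-0.175,-0.191,0],"jaw":0},{"xyz":[-0.191,-0.208,0],"jaw":0},{"xyz":[-0.2,-0.218,0],"jaw":0}]}}

```text
schema error: expected keys xyz, twist, jaw
```

Emit:
{"fn": "servo_tool", "kwargs": {"targets": [{"xyz":[-0.008,-0.009,0],"twist":[0,0,-0.01],"jaw":0},{"xyz":[-0.025,-0.027,0],"twist":[0,0,-0.02],"jaw":0},{"xyz":[-0.043,-0.047,0],"twist":[0,0,-0.03],"jaw":0},{"xyz":[-0.062,-0.067,0],"twist":[0,0,-0.04],"jaw":0},{"xyz":[-0.081,-0.088,0],"twist":[0,0,-0.055],"jaw":0},{"xyz":[-0.1,-0.109,0],"twist":[0,0,-0.07],"jaw":0},{"xyz":[-0.119,-0.13,0],"twist":[0,0,-0.085],"jaw":0},{"xyz":[-0.138,-0.151,0],"twist":[0,0,-0.1],"jaw":0},{"xyz":[-0.157,-0.171,0],"twist":[0,0,-0.115],"jaw":0},{"xyz":[-0.175,-0.191,0],"twist":[0,0,-0.125],"jaw":0},{"xyz":[-0.191,-0.208,0],"twist":[0,0,-0.136],"jaw":0},{"xyz":[-0.2,-0.218,0],"twist":[0,0,-0.136],"jaw":0}]}}

```text
clock: 1.1
tcp_pos: [0.3401, -0.2662, 0.2312]
orientation: [-0.0, 0.863, -0.505, -0.0]
wrist_force: [0.5, 0.2, -0.6]
finger_gap: -0.0001
```

```bash
python3 - <<'E'
from workcell import env
from h import *
s=env.get_state();print({k:np.round(v,3).tolist() for k,v in s.items()})
print(rot(s["orientation"]).round(3))
c=env.read_camera("scene");np.savez("pics/s1.npz",**c)
cv2.imwrite("pics/s1.png",cv2.resize(c["color"][80:340,200:460,::-1],(600,600)))
t=dict(np.load("pics/top0.npz"))
for px in((313,258.2),(365,230)):print(ray(t,*px,.151))
print(ray(t,369.6,224,.16))
E
```

```text
{'clock': 1.1, 'joint_pos': [-0.851, 0.037, -0.291, 1.243, 0.001, 1.778], 'qvel': [0.326, -0.057, -0.059, -0.014, -0.012, 0.332], 'tau': [-1.315, -31.825, 29.651, 0.053, 0.077, -0.279], 'tcp_pos': [0.34, -0.266, 0.231], 'orientation': [-0.0, 0.863, -0.505, -0.0], 'wrist_force': [0.458, 0.214, -0.626], 'ft_torque': [0.046, 0.0, -0.015], 'finger_gap': -0.0}
[[ 0.491 -0.871 -0.   ]
 [-0.871 -0.491  0.001]
 [-0.001 -0.    -1.   ]]
[0.49387323 0.03604482 0.151     ]
[ 0.5590865 -0.076891   0.151    ]
[ 0.57183963 -0.0861631   0.16      ]
```

View pics/s1.png

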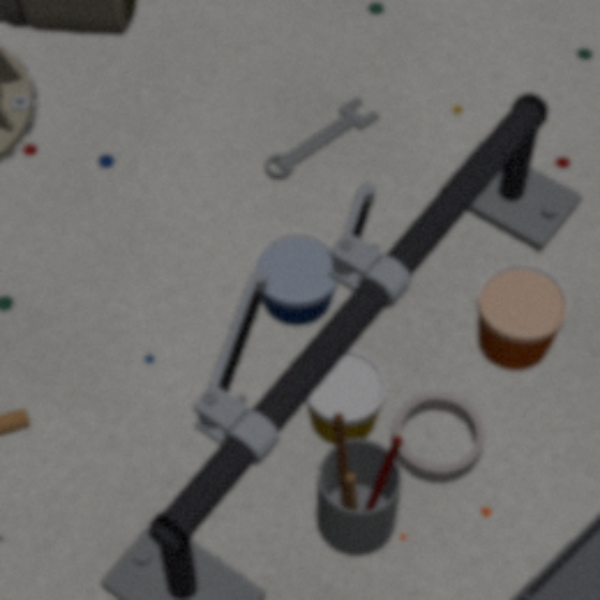

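The first call was refused because it lacked a twist, so only the second ran. The tool is turned correctly. The picture shows the tool not yet over the scene, and everything in place. Next I go to the standoff and lower.

Emit:
{"fn": "servo_tool", "kwargs": {"targets": [{"xyz":[-0.008,-0.012,0],"twist":[0,0,0],"jaw":0},{"xyz":[-0.025,-0.037,0],"twist":[0,0,0],"jaw":0},{"xyz":[-0.044,-0.065,0],"twist":[0,0,0],"jaw":0},{"xyz":[-0.063,-0.093,0],"twist":[0,0,0],"jaw":0},{"xyz":[-0.082,-0.121,0.01],"twist":[0,0,0],"jaw":0},{"xyz":[-0.101,-0.149,0.02],"twist":[0,0,0],"jaw":0},{"xyz":[-0.12,-0.177,0.035],"twist":[0,0,0],"jaw":0},{"xyz":[-0.138,-0.204,0.05],"twist":[0,0,0],"jaw":0},{"xyz":[-0.152,-0.225,0.07],"twist":[0,0,0],"jaw":0},{"xyz":[-0.16,-0.236,0.09],"twist":[0,0,0],"jaw":0},{"xyz":[-0.164,-0.241,0.106],"twist":[0,0,0],"jaw":0},{"xyz":[-0.164,-0.241,0.106],"twist":[0,0,0],"jaw":0}]}}

```text
clock: 2.15
tcp_pos: [0.4677, -0.0068, 0.1221]
orientation: [0.001, 0.863, -0.505, -0.003]
wrist_force: [-1.4, -0.1, 0.1]
finger_gap: -0.0001
```

```bash
python3 - <<'E'
from workcell import env
from h import *
s=env.get_state();print({k:np.round(v,3).tolist() for k,v in s.items()})
print(rot(s["orientation"]).round(3))
c=env.read_camera("scene")
cv2.imwrite("pics/s2.png",cv2.resize(c["color"][120:320,220:420,::-1],(600,600)))
E
```

```text
{'clock': 2.15, 'joint_pos': [-0.186, 0.178, -0.409, 0.989, 0.0, 2.442], 'qvel': [-0.035, -0.035, 0.048, 0.073, -0.013, -0.024], 'tau': [0.578, -37.725, 28.03, -0.986, 0.082, 0.161], 'tcp_pos': [0.468, -0.007, 0.122], 'orientation': [0.001, 0.863, -0.505, -0.003], 'wrist_force': [-1.418, -0.078, 0.143], 'ft_torque': [0.007, 0.052, -0.002], 'finger_gap': -0.0}
[[ 0.491 -0.871 -0.006]
 [-0.871 -0.491  0.001]
 [-0.004  0.004 -1.   ]]
```

View pics/s2.png

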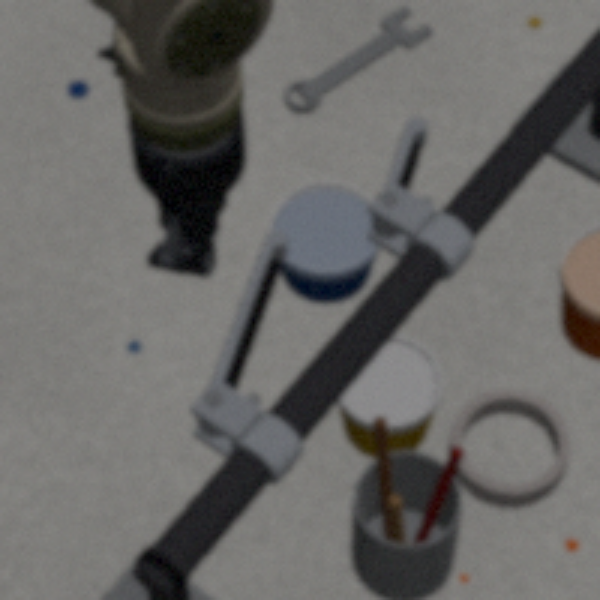

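The shut fingers stand outside the long lever (about (190,255) in the crop; lever at (240,310)) and are clear of the tub. Creep in.

Emit:
{"fn": "servo_tool", "kwargs": {"targets": [{"xyz":[0,-0.004,0],"twist":[0,0,0],"jaw":0},{"xyz":[0,-0.009,0],"twist":[0,0,0],"jaw":0},{"xyz":[0,-0.014,0],"twist":[0,0,0],"jaw":0},{"xyz":[0,-0.018,0],"twist":[0,0,0],"jaw":0},{"xyz":[0,-0.021,0],"twist":[0,0,0],"jaw":0},{"xyz":[0,-0.023,0],"twist":[0,0,0],"jaw":0},{"xyz":[0,-0.023,0],"twist":[0,0,0],"jaw":0},{"xyz":[0,-0.023,0],"twist":[0,0,0],"jaw":0}]}}

```text
clock: 2.87
tcp_pos: [0.4903, 0.0024, 0.1253]
orientation: [0.0, 0.863, -0.506, -0.0]
wrist_force: [-0.1, -0.9, 0.1]
finger_gap: 0.0002
```

Emit:
{"fn": "servo_tool", "kwargs": {"targets": [{"xyz":[0,-0.001,0],"twist":[0,0,0],"jaw":0},{"xyz":[0,-0.002,0],"twist":[0,0,0],"jaw":0},{"xyz":[0,-0.003,0],"twist":[0,0,0],"jaw":0},{"xyz":[0,-0.004,0],"twist":[0,0,0],"jaw":0},{"xyz":[0,-0.005,0],"twist":[0,0,0],"jaw":0},{"xyz":[0,-0.006,0],"twist":[0,0,0],"jaw":0},{"xyz":[0,-0.006,0],"twist":[0,0,0],"jaw":0}]}}

```text
clock: 3.45
tcp_pos: [0.4957, 0.0054, 0.1253]
orientation: [0.0, 0.863, -0.506, 0.0]
wrist_force: [0.7, -0.8, -0.3]
finger_gap: -0.0
```

Emit:
{"fn": "servo_tool", "kwargs": {"targets": [{"xyz":[0,-0.001,0],"twist":[0,0,0],"jaw":0},{"xyz":[0,-0.002,0],"twist":[0,0,0],"jaw":0},{"xyz":[0,-0.003,0],"twist":[0,0,0],"jaw":0},{"xyz":[0,-0.004,0],"twist":[0,0,0],"jaw":0},{"xyz":[0,-0.004,0],"twist":[0,0,0],"jaw":0}]}}

```text
clock: 3.87
tcp_pos: [0.4985, 0.0071, 0.1252]
orientation: [0.001, 0.863, -0.506, -0.0]
wrist_force: [-2.6, -2.3, 2.3]
finger_gap: -0.0001
```

Contact came at TCP (0.4985, 0.007), within 2–3 mm of the prediction. Now I press along the lever's arc, turning with it.

Emit:
{"fn": "servo_tool", "kwargs": {"targets": [{"xyz":[-0.0003,-0.0023,0],"twist":[0,0,0.02],"jaw":0},{"xyz":[-0.0006,-0.0047,0],"twist":[0,0,0.04],"jaw":0},{"xyz":[-0.0009,-0.007,0],"twist":[0,0,0.06],"jaw":0},{"xyz":[-0.0011,-0.0094,0],"twist":[0,0,0.08],"jaw":0},{"xyz":[-0.0013,-0.0118,0],"twist":[0,0,0.1],"jaw":0},{"xyz":[-0.0014,-0.0142,0],"twist":[0,0,0.12],"jaw":0},{"xyz":[-0.0015,-0.0166,0],"twist":[0,0,0.14],"jaw":0},{"xyz":[-0.0015,-0.0189,0],"twist":[0,0,0.16],"jaw":0},{"xyz":[-0.0014,-0.0213,0],"twist":[0,0,0.18],"jaw":0},{"xyz":[-0.0013,-0.0236,0],"twist":[0,0,0.2],"jaw":0},{"xyz":[-0.0013,-0.026,0],"twist":[0,0,0.22],"jaw":0},{"xyz":[-0.0012,-0.0283,0],"twist":[0,0,0.24],"jaw":0}]}}

```text
clock: 4.87
tcp_pos: [0.5228, 0.022, 0.1252]
orientation: [0.001, 0.795, -0.606, -0.0]
wrist_force: [-5.5, -3.8, 3.2]
finger_gap: 0.0
```

Emit:
{"fn": "servo_tool", "kwargs": {"targets": [{"xyz":[-0.0002,-0.0012,0],"twist":[0,0,0.01],"jaw":0},{"xyz":[-0.0004,-0.0023,0],"twist":[0,0,0.02],"jaw":0},{"xyz":[-0.0006,-0.0035,0],"twist":[0,0,0.03],"jaw":0},{"xyz":[-0.0007,-0.0047,0],"twist":[0,0,0.04],"jaw":0},{"xyz":[-0.0007,-0.0047,0],"twist":[0,0,0.04],"jaw":0},{"xyz":[-0.0007,-0.0047,0],"twist":[0,0,0.04],"jaw":0}]}}

```text
clock: 5.37
tcp_pos: [0.527, 0.0238, 0.1252]
orientation: [0.001, 0.783, -0.622, -0.0]
wrist_force: [-6.0, -3.9, 3.7]
finger_gap: -0.0
```

```bash
python3 - <<'E'
from workcell import env
from h import *
s=env.get_state();print({k:np.round(v,3).tolist() for k,v in s.items()})
c=env.read_camera("scene")
cv2.imwrite("pics/s3.png",cv2.resize(c["color"][120:320,220:420,::-1],(600,600)))
E
```

```text
{'clock': 5.367, 'joint_pos': [-0.106, 0.28, -0.267, 1.025, -0.001, 2.807], 'qvel': [-0.001, -0.002, -0.002, 0.0, -0.0, -0.0], 'tau': [1.897, -42.403, 29.216, -2.103, 1.213, -0.003], 'tcp_pos': [0.527, 0.024, 0.125], 'orientation': [0.001, 0.783, -0.622, -0.0], 'wrist_force': [-5.953, -3.866, 3.676], 'ft_torque': [-0.729, 0.993, 0.021], 'finger_gap': -0.0}
```

View pics/s3.png

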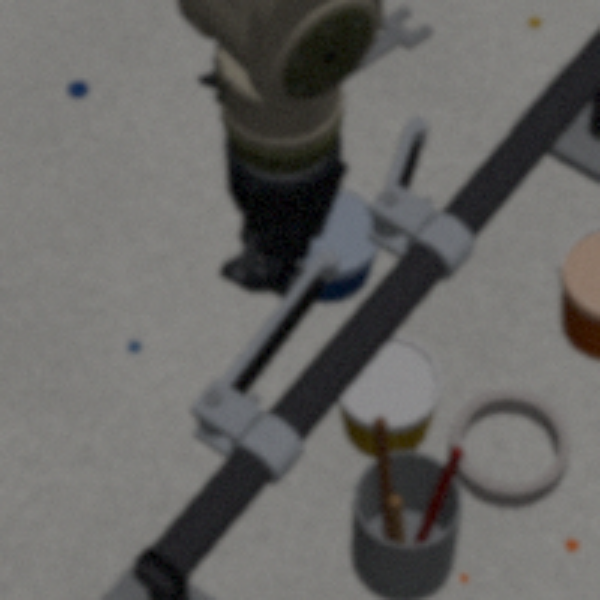

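The lever follows the fingers (tip now at (325,265) in the crop) and the tub and short lever are untouched. I creep on until the force jumps.

Emit:
{"fn": "servo_tool", "kwargs": {"targets": [{"xyz":[-0.0001,-0.0006,0],"twist":[0,0,0.005],"jaw":0},{"xyz":[-0.0002,-0.0012,0],"twist":[0,0,0.01],"jaw":0},{"xyz":[-0.0003,-0.0018,0],"twist":[0,0,0.015],"jaw":0},{"xyz":[-0.0004,-0.0023,0],"twist":[0,0,0.02],"jaw":0},{"xyz":[-0.0004,-0.0023,0],"twist":[0,0,0.02],"jaw":0}]}}

```text
clock: 5.83
tcp_pos: [0.5291, 0.0247, 0.1252]
orientation: [0.001, 0.777, -0.63, -0.0]
wrist_force: [-5.7, -2.9, 3.8]
finger_gap: 0.0001
```

Emit:
{"fn": "servo_tool", "kwargs": {"targets": [{"xyz":[0,-0.0006,0],"twist":[0,0,0.005],"jaw":0},{"xyz":[0,-0.0012,0],"twist":[0,0,0.01],"jaw":0},{"xyz":[0,-0.0012,0],"twist":[0,0,0.01],"jaw":0}]}}

```text
clock: 6.08
tcp_pos: [0.5301, 0.0251, 0.1252]
orientation: [0.001, 0.774, -0.634, -0.0]
wrist_force: [-7.1, -3.6, 4.2]
finger_gap: -0.0003
```

Emit:
{"fn": "servo_tool", "kwargs": {"targets": [{"xyz":[0,-0.0005,0],"twist":[0,0,0.004],"jaw":0},{"xyz":[0,-0.001,0],"twist":[0,0,0.008],"jaw":0},{"xyz":[0,-0.001,0],"twist":[0,0,0.008],"jaw":0}]}}

```text
clock: 6.33
tcp_pos: [0.531, 0.0254, 0.1252]
orientation: [0.001, 0.771, -0.637, -0.001]
wrist_force: [-6.5, -3.1, 4.4]
finger_gap: -0.0005
```

Emit:
{"fn": "servo_tool", "kwargs": {"targets": [{"xyz":[0,-0.0005,0],"twist":[0,0,0.004],"jaw":0},{"xyz":[0,-0.0005,0],"twist":[0,0,0.004],"jaw":0},{"xyz":[0,-0.0005,0],"twist":[0,0,0.004],"jaw":0}]}}

```text
clock: 6.58
tcp_pos: [0.5314, 0.0256, 0.1252]
orientation: [0.001, 0.77, -0.638, -0.001]
wrist_force: [-6.6, -3.6, 4.1]
finger_gap: -0.0001
```

Emit:
{"fn": "servo_tool", "kwargs": {"targets": [{"xyz":[0,-0.0005,0],"twist":[0,0,0.004],"jaw":0},{"xyz":[0,-0.0005,0],"twist":[0,0,0.004],"jaw":0},{"xyz":[0,-0.0005,0],"twist":[0,0,0.004],"jaw":0}]}}

```text
clock: 6.83
tcp_pos: [0.5314, 0.0256, 0.1251]
orientation: [0.001, 0.769, -0.64, -0.001]
wrist_force: [-8.2, -3.1, 5.6]
finger_gap: -0.0004
```

Emit:
{"fn": "servo_tool", "kwargs": {"targets": [{"xyz":[0,-0.0005,0],"twist":[0,0,0],"jaw":0},{"xyz":[0,-0.0005,0],"twist":[0,0,0],"jaw":0},{"xyz":[0,-0.0005,0],"twist":[0,0,0],"jaw":0}]}}

```text
clock: 7.08
tcp_pos: [0.5315, 0.0256, 0.1251]
orientation: [0.001, 0.769, -0.64, -0.001]
wrist_force: [-9.5, -3.1, 6.9]
finger_gap: 0.0
```

TCP has stalled while the force climbs, so the lever is on its stop. I add a little more and hold for 2 s.

Emit:
{"fn": "servo_tool", "kwargs": {"targets": [{"xyz":[0,-0.0005,0],"twist":[0,0,0],"jaw":0},{"xyz":[0,-0.0005,0],"twist":[0,0,0],"jaw":0},{"xyz":[0,-0.0005,0],"twist":[0,0,0],"jaw":0},{"xyz":[0,-0.0005,0],"twist":[0,0,0],"jaw":0},{"xyz":[0,-0.0005,0],"twist":[0,0,0],"jaw":0},{"xyz":[0,-0.0005,0],"twist":[0,0,0],"jaw":0},{"xyz":[0,-0.0005,0],"twist":[0,0,0],"jaw":0},{"xyz":[0,-0.0005,0],"twist":[0,0,0],"jaw":0},{"xyz":[0,-0.0005,0],"twist":[0,0,0],"jaw":0},{"xyz":[0,-0.0005,0],"twist":[0,0,0],"jaw":0},{"xyz":[0,-0.0005,0],"twist":[0,0,0],"jaw":0},{"xyz":[0,-0.0005,0],"twist":[0,0,0],"jaw":0}]}}

```text
clock: 8.08
tcp_pos: [0.5315, 0.0257, 0.1251]
orientation: [0.002, 0.769, -0.64, -0.001]
wrist_force: [-10.5, -3.9, 7.1]
finger_gap: 0.0001
```

```bash
python3 - <<'E'
from workcell import env
from h import *
s=env.get_state();print(s["wrist_force"],s["tcp_pos"])
c=env.read_camera("scene")
cv2.imwrite("pics/s4.png",cv2.resize(c["color"][120:320,220:420,::-1],(600,600)))
E
```

```text
[-10.50426203  -3.88075782   7.11600239] [0.53149854 0.02566936 0.1251149 ]
```

View pics/s4.png

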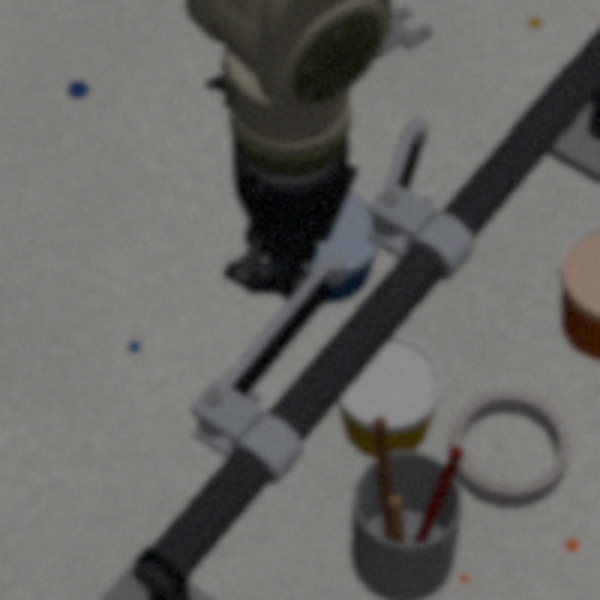

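Emit:
{"fn": "servo_tool", "kwargs": {"targets": [{"xyz":[0,0,0],"twist":[0,0,0],"jaw":0},{"xyz":[0,0,0],"twist":[0,0,0],"jaw":0},{"xyz":[0,0,0],"twist":[0,0,0],"jaw":0},{"xyz":[0,0,0],"twist":[0,0,0],"jaw":0},{"xyz":[0,0,0],"twist":[0,0,0],"jaw":0},{"xyz":[0,0,0],"twist":[0,0,0],"jaw":0},{"xyz":[0,0,0],"twist":[0,0,0],"jaw":0},{"xyz":[0,0,0],"twist":[0,0,0],"jaw":0},{"xyz":[0,0,0],"twist":[0,0,0],"jaw":0},{"xyz":[0,0,0],"twist":[0,0,0],"jaw":0},{"xyz":[0,0,0],"twist":[0,0,0],"jaw":0},{"xyz":[0,0,0],"twist":[0,0,0],"jaw":0}]}}

```text
clock: 9.13
tcp_pos: [0.5315, 0.0257, 0.1251]
orientation: [0.002, 0.769, -0.64, -0.001]
wrist_force: [-9.8, -3.0, 5.8]
finger_gap: -0.0
```

Held for 2 s at about 10–12 N, with TCP steady and the lever nearly parallel to the bar. Now I ease it back along the same arc.

Emit:
{"fn": "servo_tool", "kwargs": {"targets": [{"xyz":[0.0004,0.0023,0],"twist":[0,0,-0.02],"jaw":0},{"xyz":[0.0009,0.0047,0],"twist":[0,0,-0.04],"jaw":0},{"xyz":[0.0014,0.007,0],"twist":[0,0,-0.06],"jaw":0},{"xyz":[0.0019,0.0093,0],"twist":[0,0,-0.08],"jaw":0},{"xyz":[0.0025,0.0116,0],"twist":[0,0,-0.1],"jaw":0},{"xyz":[0.0031,0.0139,0],"twist":[0,0,-0.12],"jaw":0},{"xyz":[0.0038,0.0162,0],"twist":[0,0,-0.14],"jaw":0},{"xyz":[0.0045,0.0184,0],"twist":[0,0,-0.16],"jaw":0},{"xyz":[0.0053,0.0207,0],"twist":[0,0,-0.18],"jaw":0},{"xyz":[0.0061,0.0229,0],"twist":[0,0,-0.2],"jaw":0},{"xyz":[0.007,0.0251,0],"twist":[0,0,-0.22],"jaw":0},{"xyz":[0.0079,0.0273,0],"twist":[0,0,-0.24],"jaw":0}]}}

```text
clock: 10.13
tcp_pos: [0.5078, 0.0136, 0.1251]
orientation: [-0.0, 0.84, -0.542, -0.001]
wrist_force: [-4.5, 0.6, 3.3]
finger_gap: -0.0002
```

Emit:
{"fn": "servo_tool", "kwargs": {"targets": [{"xyz":[0.0003,0.0015,0],"twist":[0,0,-0.012],"jaw":0},{"xyz":[0.0005,0.0029,0],"twist":[0,0,-0.025],"jaw":0},{"xyz":[0.0008,0.0043,0],"twist":[0,0,-0.037],"jaw":0},{"xyz":[0.0011,0.0058,0],"twist":[0,0,-0.05],"jaw":0},{"xyz":[0.0014,0.0073,0],"twist":[0,0,-0.062],"jaw":0},{"xyz":[0.0017,0.0088,0],"twist":[0,0,-0.075],"jaw":0},{"xyz":[0.002,0.0102,0],"twist":[0,0,-0.087],"jaw":0},{"xyz":[0.002,0.0117,0],"twist":[0,0,-0.087],"jaw":0},{"xyz":[0.002,0.0132,0],"twist":[0,0,-0.087],"jaw":0},{"xyz":[0.002,0.0147,0],"twist":[0,0,-0.087],"jaw":0},{"xyz":[0.002,0.0162,0],"twist":[0,0,-0.087],"jaw":0},{"xyz":[0.002,0.018,0],"twist":[0,0,-0.087],"jaw":0}]}}

```text
clock: 11.13
tcp_pos: [0.4937, 0.0035, 0.1257]
orientation: [-0.0, 0.863, -0.506, 0.001]
wrist_force: [1.1, -0.1, 1.1]
finger_gap: 0.0001
```

Emit:
{"fn": "servo_tool", "kwargs": {"targets": [{"xyz":[0,0.006,0],"twist":[0,0,0],"jaw":0},{"xyz":[0,0.014,0],"twist":[0,0,0],"jaw":0},{"xyz":[0,0.024,0],"twist":[0,0,0],"jaw":0},{"xyz":[0,0.034,0],"twist":[0,0,0],"jaw":0},{"xyz":[0,0.044,0],"twist":[0,0,0],"jaw":0},{"xyz":[0,0.052,-0.01],"twist":[0,0,0],"jaw":0},{"xyz":[0,0.058,-0.02],"twist":[0,0,0],"jaw":0},{"xyz":[0,0.06,-0.03],"twist":[0,0,0],"jaw":0},{"xyz":[0,0.06,-0.035],"twist":[0,0,0],"jaw":0},{"xyz":[0,0.06,-0.035],"twist":[0,0,0],"jaw":0},{"xyz":[0,0.06,-0.035],"twist":[0,0,0],"jaw":0},{"xyz":[0,0.06,-0.035],"twist":[0,0,0],"jaw":0}]}}

```text
clock: 12.13
tcp_pos: [0.4407, -0.0254, 0.1602]
orientation: [-0.0, 0.863, -0.505, 0.0]
wrist_force: [0.2, 1.3, -0.1]
finger_gap: -0.0
```

```bash
python3 - <<'E'
from workcell import env
from h import *
s=env.get_state();print(s["wrist_force"],s["tcp_pos"],s["qvel"].round(3) if hasattr(s["qvel"],"round") else s["qvel"])
a=dict(np.load("pics/s1.npz"));c=env.read_camera("scene")
d=np.abs(c["color"].astype(int)-a["color"]).sum(2)
print("changed px, long lever region:",(d[180:265,285:318]>60).sum()," bar/short/tubs/far side:",(d[120:330,330:470]>60).sum())
cv2.imwrite("pics/s5.png",cv2.resize(c["color"][120:320,220:420,::-1],(600,600)))
E
```

```text
[ 0.18051777  1.32504735 -0.06746035] [ 0.44067764 -0.02537352  0.1601966 ] [ 0.003  0.007 -0.01   0.    -0.    -0.   ]
changed px, long lever region: 0  bar/short/tubs/far side: 0
```

View pics/s5.png

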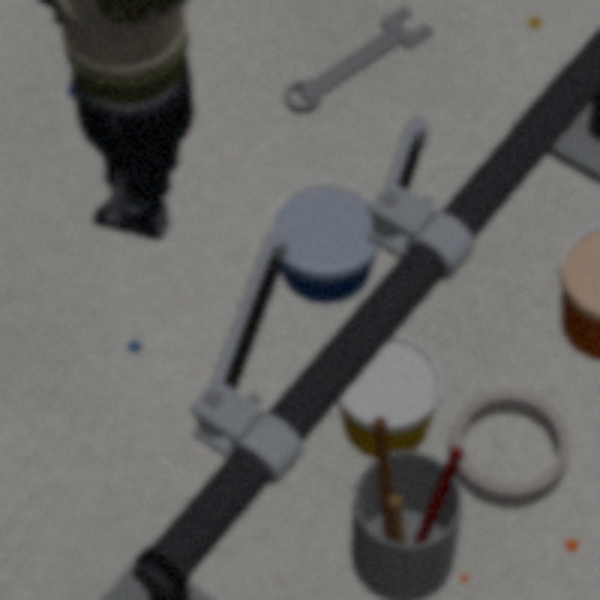

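The lever is back at rest (tip at (283,245) in the crop, as before), the fingers are clear, and nothing else has changed.

```bash
python3 -c "
from workcell import env
print(env.hand_in())"
```

```text
the job is handed in; nothing more can be done
None
```

I pressed the brake (the long lever, on the right-hand clamp) in along its arc with shut fingers, touching only its outer side. It came up firm after about 0.32 rad, going by the fingers' travel. There the TCP stopped moving while the horizontal wrist force rose from about 7 N to 10–11 N. I held it there for about 2 s, eased it back under the fingers at about 0.24 rad/s or less, and backed clear. I handed in at about 12 s on the robot's clock.

**Last checks:** the TCP was about 60 mm clear of where I left the lever, and the wrist force was at noise level (about 1 N). The scene camera showed no changed pixels against the picture from before the press, around the long lever or in the region of the short lever, tubs and bar. I did not check the spanner and paintbrush numerically; the spanner looks unmoved in the last picture, and the paintbrush was out of that crop.

**What failed or differed:** the first move call was refused because it lacked a twist, and nothing moved. The wrist force also showed a vertical part of up to 7 N during the hold, probably friction, which left the total at about 13 N, well under the 35 N limit.

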